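# Set the position dial inside a latched valve actuator

### The job

Swing the yellow latch lever clear of the red actuator's cover, lift the cover up to upright, and turn the black dial knob so that its white pointer stands on the orange mark. Then close the cover fully and swing the latch back across it as it was. Never raise the cover while the latch still lies over it, and leave the blue gearbox, the bottle and the screwdriver alone.

Things in the scene. Friction and masses are not known exactly. Their poses are not given: they have to be found in the camera images.
- case: Red actuator housing fixed to the bench, an open-topped box 170 x 170 mm outside, walls 6 mm, rim 110 mm above the bench; a grey deck inside, 55 mm above the bench, carries dial and knob. Origin: centre of its underside, on the bench. Its -x side is the front (towards the robot), the cover is hinged along its +x side, the latch is on its +y side.
- cover (a joint): Angle of the red hinged cover: 0 closed, grows as it opens, pi/2 upright, stop at 1.9. It stays where it is left when at 1 rad or more and sinks shut by itself when nearly closed (below about 0.6). The cover is 170 x 170 mm, 12 mm thick, and lies on the rim.
- cover_hinge (a point): Middle of the cover's hinge line, which is parallel to the case's y axis, at the level of the cover's underside, 85 mm from the case's centre towards its +x, 110 mm above the bench. Its frame turns with the cover.
- cover_handle (a point): Middle of the cover's black bar handle: a 10 mm round bar, 84 mm long between its two feet, parallel to the hinge, 35 mm off the cover's outer face, 145 mm from the hinge line, 25 mm from the cover's front edge. When closed it is 157.5 mm above the bench and is pinched from above, fingers closing along the case's x axis.
- latch (a joint): Angle of the yellow latch lever about its vertical pivot: 0 when it lies straight across the cover (pointing along the case's -y), grows as it swings clockwise seen from above (its post moves towards the robot); clear of the cover from about 1.4, stop at 1.75. Stays where it is left.
- latch_pivot (a point): Pivot of the latch, outside the case's +y wall: 25 mm along +x and 103 mm along +y from the case's centre, 127 mm above the bench. The flat arm of the lever is 12 mm wide, 4 mm above the closed cover.
- latch_post (a point): Point on the axis of the latch's upright grip post, 12 mm below its top: a 14 mm round post, 33 mm tall above the arm (top 168 mm above the bench), 55 mm from the pivot. This point is 156 mm above the bench.
- knob (a joint): Angle of the dial knob about its vertical axis: grows clockwise seen from above, range 0 to 2.6 rad. Stays where it is left.
- knob_grip (a point): On the knob's vertical axis at grip height, 87.5 mm above the bench, 20 mm from the case's centre towards its -x. The knob is a black bar 44 mm long, 14 mm wide, 34 mm tall (top 97.5 mm above the bench) on a 46 mm disc (its top 65.5 mm above the bench). The point's x axis points along the bar towards the pointer end.
- knob_pointer (a point): The white pointer's tip at the foot of the knob's bar, 28 mm from the knob's axis, 62 mm above the bench. A white stripe on top of the bar runs from the axis to the pointer end.
- dial: Fixed dark blue dial plate under the knob, 92 mm in diameter, 3 mm thick, centred on the knob's axis; origin at the centre of its underside, 55 mm above the bench. Its +x axis points at the orange mark (6 mm wide, 30 to 46 mm from the axis); thin grey ticks elsewhere. At the start the mark is 30 to 85 degrees clockwise of the pointer.
- gearbox: Blue gearbox flange, a loose bystander: 70 x 70 mm, 77 mm tall with its square steel stem. Origin at the centre of its underside.
- bottle: Small black bottle with a red cap, a loose bystander: 38 mm in diameter, 85 mm tall. Origin at the centre of its underside.
- screwdriver: Loose screwdriver lying on the bench beside the case, on its -y side, a bystander. Origin at its underside, its length along its x axis.

How it is judged:
On the way, in this order (a step that is already met when the one before it is completed fails the run):
1. the latch is swung clear of the cover (past 1.35 rad) (value of joint latch above 1.35 rad), for 0.1 s.
2. the cover is raised to about upright (past 1.35 rad) (value of joint cover above 1.35 rad), for 0.2 s.
3. the knob's pointer is on the orange mark (tip within 2.5 mm, about 5 degrees) and the knob is let go (y of knob_pointer in the frame of dial between -0.0025 and 0.0025 m and x of knob_pointer in the frame of dial above 0.02 m and contact force between the fingers and case below 0.1 N), for 0.2 s.
4. the cover is closed (below 0.04 rad) (value of joint cover below 0.04 rad), for 0.2 s.
5. the latch is back across the cover (below 0.3 rad) (value of joint latch below 0.3 rad), for 0.2 s.
At the end, for the whole second after the job is handed in: The white pointer's tip is within 2.5 mm (5 degrees) of the middle of the orange mark, the cover is closed (below 0.04 rad) and the latch lies across it (below 0.3 rad) (y of knob_pointer in the frame of dial between -0.0025 and 0.0025 m and x of knob_pointer in the frame of dial above 0.02 m and value of joint cover below 0.04 rad and value of joint latch below 0.3 rad); the robot touches nothing.
It fails at once if the cover is raised (above 0.06 rad) while the latch still lies over it (below 1.25 rad) (value of joint cover above 0.06 rad and value of joint latch below 1.25 rad).
It fails at once if a bystander is pushed more than 30 mm or tipped over (distance of any of gearbox, bottle, screwdriver from where it was at the start of the episode above 0.03 m or angle between any of gearbox, bottle's own z axis and vertical above 0.7 rad).
It also fails if it takes over 72 s, if anything falls off the work surface, if the arm or the gripper's body presses on something with over 40 N, if the wrist force passes 120 N, or if a joint passes its speed limit or range.

### The arm

A 7-joint arm with a two-finger parallel gripper is mounted at the origin on the work surface. World frame = base frame: x ahead of the robot, y to its left, z up, the work surface at z = 0. Lengths are in m, angles in rad, forces in N, time in s.
With the tool pointing down it reaches from about 0.4 to 0.85 m from the base axis. Payload 4.4 kg.
Tool frame: the origin (TCP) lies at the very end of the fingers, on their centre line; the grasp point (between the pads) lies 19 mm behind it; x points along the fingers, y is the direction in which the jaws open and shut, and the axes are right-handed (so a half turn about x gives the same grasp; the last joint's range is limited). The gripper opens to 94 mm and grips with 3 to 60 N. Pads are 16 mm wide; open, the fingers measure 119 mm over their backs; the gripper's body (75 mm by 177 mm) begins 78 mm behind the grasp point.
Start: joints at [-0.066, 0.628, 0.038, 1.517, -0.027, 0.996, -0.02], TCP at [0.65, 0, 0.205] pointing down, gripper open.
Joint ranges: [-3.06, 3.06], [-0.37, 2.12], [-1.25, 1.32], [0.18, 2.47], [-1.1, 4.24], [0.23, 1.98], [-2.94, 2.94]. Speed limits (rad/s): [2.57, 2.57, 3.14, 3.14, 3.14, 3.14, 3.14].

### API

Orientations are given as [roll, pitch, yaw] about the fixed x, y, z axes, in that order (R = Rz(yaw) Ry(pitch) Rx(roll)).
In Python, from plant import bot, vision gives the robot as it stands.
- The arm moves only by the shell command python3 -m crank 'ROWS' [FORCE]. ROWS is a JSON object of lists of equal length, an entry for each row: "linear": the shift along the tool's x, y, z in cm, a list of three; "roll": the turn about the tool's x in rad; "hand": the opening, from -1 (shut) to 1 (fully open), so that 0 is half open. A call has 1 to 12 rows; each row is the pose to reach, as a shift and turn from the pose commanded when the call began, along the tool's axes at that moment; what a row does not reach only later rows make up. A row lasts 1/12 s, in which the tool goes at most 41.7 mm and 7.16 degrees, less where a joint would pass 70% of its speed; a pose out of reach is approached as far as the arm can. A call with a gripper value outside its range is refused whole. The fingers move at their own pace and stop on an object; FORCE is the grip in N (left out, the last holds). Time passes only in rows, so rows that repeat a pose let the fingers close. It gives the time, the measured TCP pose, the force and the opening at its end, in the units of the state.
- bot.sense(): the state, without advancing time (a new reading comes with each control period).
- vision.camera(name): name is "scene" or "side" or "wrist"; returns the picture (384x512x3 uint8, blue, green, red); there is no depth.
- vision.calibration(name): a dict with "vertical_fov" (degrees; the focal length in pixels is half the picture's height over the tangent of half this angle, whatever the lens; pixels are square), "cx", "cy" (the principal point, pixels), "R" (3x3) and "t" (3): a world point X has camera coordinates R X + t. Camera axes: x right, y down, z forward; pixel columns grow to the right and rows downward; lengths in m; the calibration is good to about 2 mm. The wrist camera is an equidistant fisheye: a pixel r from the principal point sees the ray r / f radians off the axis. A picture is of the moment at which its call begins: read the wrist's pose just before it. calibration takes no time and is no camera call; for the wrist camera it gives the pose at the moment of the call.
- bot.job_done(): hands the job in, once; it reports no verdict.
The state is a dict: "time_s": time; "joint_positions": joint angles; "qvel": joint speeds; "joint_efforts": joint torques, N m; "tcp_pos": TCP position; "orientation": TCP orientation; "ft_force": force on the tool from outside, world axes, zero at the start; "ft_torque": the same for the moment, N m; "opening": finger opening in m.
Only numpy, scipy, OpenCV 4.12 (cv2) and the standard library are available. Lean on these libraries where they do the work, as an engineer would, in place of code of your own. Each camera call takes 0.05 s, during which the arm holds its last target. There are 200 camera calls.

## Working session

There is one attempt and no reset: what is moved stays moved. The work goes in short steps, Python scripts to look and compute and a shell command to move; the robot and the scene stay as the last step left them, time stands still between calls to the robot, and variables do not carry over. Pictures are saved under pics/ and viewed, about 8 in all and at most 12, crops included, and the job is handed in when it is done.

```bash
mkdir -p pics; ls; python3 - <<'E'
from plant import bot, vision
import cv2,numpy as np
print(bot.sense())
ims=[]
for n in ["scene","side","wrist"]:
    im=vision.camera(n); cv2.imwrite(f"pics/{n}0.png",im); c=vision.calibration(n); print(n,c)
E
```

```text
pics
{'time_s': 0.0, 'joint_positions': array([-0.06579064,  0.62928681,  0.03844028,  1.51831617, -0.02701522,
        0.99634862, -0.01996119]), 'qvel': array([-0.000949  , -0.00110112,  0.00041368, -0.00046777,  0.00082667,
        0.00033544,  0.00100929]), 'joint_efforts': array([ 1.05774864e-04, -5.49729431e+01,  1.14371493e+00, -1.86633307e+01,
       -5.21096285e-02,  2.37884105e-02,  1.36332897e-04]), 'tcp_pos': array([6.49344504e-01, 2.95571590e-05, 2.04609133e-01]), 'orientation': array([-1.56718932,  1.56895505, -3.13796195]), 'ft_force': array([ 0.57281867, -0.11781282, -0.63808329]), 'ft_torque': array([-0.02633384, -0.0184701 , -0.00908074]), 'opening': 0.0940034701633087}
scene {'vertical_fov': 45.33376808522968, 'cx': 262.2763704451991, 'cy': 187.30710887592525, 'R': array([[-0.46406353,  0.88572247, -0.01186356],
       [ 0.71314991,  0.3656351 , -0.59810383],
       [-0.52541626, -0.28601867, -0.80133081]]), 't': array([ 0.22751501, -0.35941484,  1.35342059])}
side {'vertical_fov': 46.91438967859686, 'cx': 258.0439086134989, 'cy': 190.46874778931547, 'R': array([[ 0.94167339, -0.33636275,  0.01055067],
       [-0.24356048, -0.70283076, -0.66836159],
       [ 0.23222728,  0.6268086 , -0.7437617 ]]), 't': array([-0.54394384,  0.23509613,  0.86853192])}
wrist {'vertical_fov': 65.70646984690485, 'cx': 256.41009280517267, 'cy': 191.63296584133494, 'R': array([[ 0.9999965 ,  0.00144871, -0.00221177],
       [ 0.00192932, -0.97181034,  0.23575612],
       [-0.00180788, -0.23575956, -0.97180974]]), 't': array([-0.64965674, -0.02583456,  0.39092081])}
```

```bash
python3 - <<'E'
import cv2,numpy as np
a=[cv2.imread(f"pics/{n}0.png") for n in ["scene","side","wrist"]]
m=np.vstack([np.hstack([a[0],a[1]]),np.hstack([a[2],a[2]*0])])
cv2.imwrite("pics/m0.png",cv2.resize(m,(800,600)))
E
```

```text
(no output)
```

View pics/m0.png

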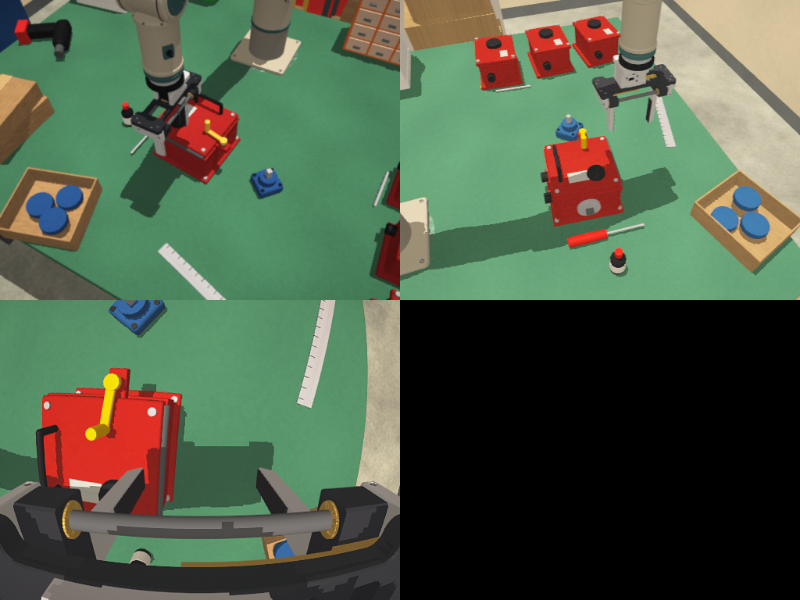

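The montage shows the case just left of the gripper (world about x 0.5–0.65). The latch lies across the cover, and the handle faces the robot. I'll zoom in to pick points.

```bash
python3 - <<'E'
import cv2,numpy as np
w=cv2.imread("pics/wrist0.png")[60:290,20:270]; s=cv2.imread("pics/side0.png")[150:300,170:300]
w=cv2.resize(w,None,fx=1.6,fy=1.6,interpolation=cv2.INTER_CUBIC); s=cv2.resize(s,None,fx=3,fy=3,interpolation=cv2.INTER_CUBIC)
m=np.zeros((460,800,3),np.uint8); m[:w.shape[0],:w.shape[1]]=w; m[:450,405:795]=s
cv2.imwrite("pics/m1.png",m)
E
```

```text
(no output)
```

View pics/m1.png

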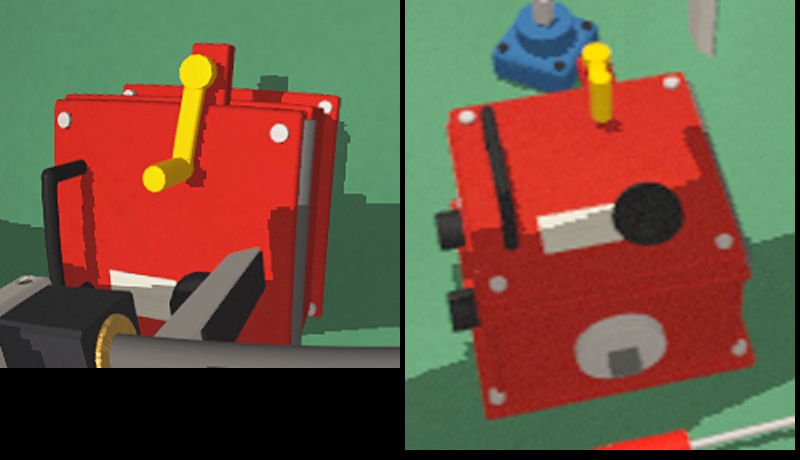

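Zoomed crops: the four white cover screws are visible in the side view, at crop pixels (467,117), (671,82), (724,241) and (498,284). Two show in the wrist view at (64,120) and (279,133). The post top is at (155,179) in the wrist view and the pivot at (197,71).

```bash
cat > h.py <<'E'
import numpy as np, cv2
from plant import bot, vision
def ray(name,uv,c=None):
    c=c or vision.calibration(name); f=192/np.tan(np.radians(c["vertical_fov"])/2)
    d=np.array([uv[0]-c["cx"],uv[1]-c["cy"]])/f; r=np.linalg.norm(d)
    v=np.r_[d,1] if name!="wrist" else np.r_[d/max(r,1e-9)*np.sin(r),np.cos(r)]
    R=np.array(c["R"]); return -R.T@c["t"], R.T@v
def onz(name,uv,z):
    o,d=ray(name,uv); return o+d*(z-o[2])/d[2]
E
python3 - <<'E'
from h import *
S=[(467,117),(671,82),(724,241),(498,284)]
P=[onz("side",((u-405+1)/3-.5+170,(v+1)/3-.5+150),.122) for u,v in S]
for p in P: print("side",p.round(4))
P=np.array(P);print("centre",P.mean(0).round(4),"sides",np.linalg.norm(P-np.roll(P,1,0),axis=1).round(4))
for a,b in((P[0],P[1]),(P[3],P[2])): print("yaw x",np.degrees(np.arctan2(*(b-a)[[1,0]])))
for a,b in((P[3],P[0]),(P[2],P[1])): print("yaw y",np.degrees(np.arctan2(*(b-a)[[1,0]]))-90)
for n,(u,v),z in [("scrA",(64,120),.122),("scrB",(279,133),.122),("post",(155,179),.168),("pivot",(197,71),.132)]:
    print(n,onz("wrist",((u+.5)/1.6-.5+20,(v+.5)/1.6-.5+60),z).round(4))
E
```

```text
side [0.4504 0.0673 0.122 ]
side [0.5961 0.0525 0.122 ]
side [ 0.5806 -0.0919  0.122 ]
side [ 0.4349 -0.0766  0.122 ]
centre [ 0.5155 -0.0122  0.122 ] sides [0.1447 0.1464 0.1452 0.1466]
yaw x -5.777711746444292
yaw x -6.0011114525378755
yaw y -6.177873051688394
yaw y -6.0986252761179
scrA [0.4472 0.0642 0.122 ]
scrB [0.5942 0.049  0.122 ]
post [0.5385 0.0316 0.168 ]
pivot [0.5498 0.0858 0.132 ]
```

```bash
cat >> h.py <<'E'
from scipy.spatial.transform import Rotation
C=np.array([.514,-.0137,0]); YAW=np.radians(-6.0)
RC=Rotation.from_euler("z",YAW).as_matrix()
def case(x,y,z): return C+RC@np.array([x,y,z])
def tool(s=None):
    s=s or bot.sense(); return np.array(s["tcp_pos"]),Rotation.from_euler("xyz",s["orientation"]).as_matrix()
def incase(p): return RC.T@(np.array(p)-C)
def shift(p):
    t,R=tool(); return (R.T@(p-t)*100).round(2)
def stat():
    s=bot.sense(); t,R=tool(s); print("t",round(s["time_s"],2),"tcp case mm",(incase(t)*1e3).round(1),"jawyaw-case deg",round(np.degrees(np.arctan2(R[1,1],R[0,1])-YAW),2),"tool x",R[:,0].round(3),"F",s["ft_force"].round(1),"op",round(s["opening"],4))
E
python3 - <<'E'
from h import *
stat(); print(tool()[1].round(3))
piv=np.array([.025,.103]); 
post=incase([.5385,.0316,.168]); print("post case",post, "latch", np.arctan2(piv[0]-post[0],piv[1]-post[1]))
print(shift(case(post[0],post[1],.21)), shift(case(post[0],post[1],.140)))
E
```

```text
t 0.15 tcp case mm [133.3  27.8 204.8] jawyaw-case deg 6.0 tool x [-0.001  0.    -1.   ] F [-0.3  0.1  0.2] op 0.094
[[-0.001  1.    -0.   ]
 [ 0.    -0.    -1.   ]
 [-1.    -0.001 -0.   ]]
post case [0.01963065 0.04761279 0.168     ] latch 0.09664012861518423
[ -0.5  -11.1   -3.16] [  6.5  -11.09  -3.16]
```

```bash
python3 -m crank '{"linear":[[-0.5,-3.5,-1],[-0.5,-7,-2],[-0.5,-10,-3],[-0.5,-11.1,-3.2],[-0.5,-11.1,-3.2],[2,-11.1,-3.2],[4.5,-11.1,-3.2],[6.4,-11.1,-3.2],[6.4,-11.1,-3.2],[6.4,-11.1,-3.2],[6.4,-11.1,-3.2],[6.4,-11.1,-3.2]],"roll":[0.05,0.105,0.105,0.105,0.105,0.105,0.105,0.105,0.105,0.105,0.105,0.105],"hand":[0,0,0,0,0,0,0,0,0,-1,-1,-1]}' 8
python3 -c "
from h import *
stat()
cv2.imwrite('pics/s1.png',vision.camera('side')[100:300,130:380]);cv2.imwrite('pics/w1.png',vision.camera('wrist'))
a=cv2.resize(cv2.imread('pics/s1.png'),(400,320));b=cv2.resize(cv2.imread('pics/w1.png'),(400,320));cv2.imwrite('pics/m2.png',np.hstack([a,b]))"
```

```text
time_s: 1.15
tcp_pos: [0.5405, 0.0319, 0.1427]
orientation: [1.751, 1.568, 0.075]
ft_force: [0.1, 0.0, -0.3]
opening: 0.0302
t 1.15 tcp case mm [ 21.6  48.1 142.7] jawyaw-case deg -0.04 tool x [ 0.003  0.    -1.   ] F [ 0.1  0.  -0.3] op 0.0302
```

View pics/m2.png

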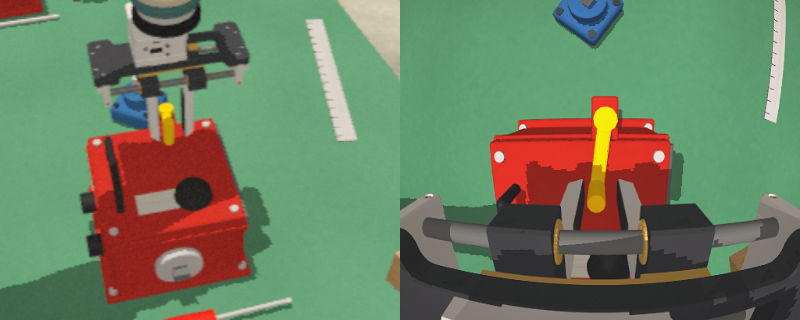

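Fingers straddle the post (wrist view, post at (596,203)), and the cover is undisturbed. Closing now.

```bash
python3 -m crank '{"linear":[[0,0,0],[0,0,0],[0,0,0],[0,0,0],[0,0,0],[0,0,0]],"roll":[0,0,0,0,0,0],"hand":[-1,-1,-1,-1,-1,-1]}' 8
python3 - <<'E'
from h import *
stat(); t,R=tool(); p=incase(t)[:2]; v=p-[.025,.103]; print("rad",np.hypot(*v),"ang",np.arctan2(-v[0],-v[1]))
for a in np.linspace(.1,1.55,9): print(a.round(2), shift(case(.025-.055*np.sin(a),.103-.055*np.cos(a),t[2])))
E
```

```text
time_s: 1.75
tcp_pos: [0.5392, 0.0319, 0.142]
orientation: [1.55, 1.57, -0.125]
ft_force: [-1.6, -0.5, 5.8]
opening: 0.0139
t 1.75 tcp case mm [ 20.3  48.  142. ] jawyaw-case deg -0.02 tool x [ 0.001 -0.    -1.   ] F [-1.6 -0.5  5.8] op 0.0139
rad 0.05523043993767397 ang 0.08483715130199823
0.1 [-0.   -0.08 -0.03]
0.28 [-0.   -1.06 -0.22]
0.46 [-0.   -1.99 -0.58]
0.64 [-0.   -2.83 -1.1 ]
0.82 [-0.   -3.57 -1.77]
1.01 [-0.   -4.18 -2.56]
1.19 [-0.   -4.63 -3.44]
1.37 [-0.   -4.92 -4.4 ]
1.55 [-0.   -5.03 -5.39]
```

```bash
python3 -m crank '{"linear":[[0,-0.6,-0.1],[0,-1.1,-0.22],[0,-2.0,-0.58],[0,-2.85,-1.1],[0,-3.6,-1.75],[0,-4.2,-2.55],[0,-4.65,-3.45],[0,-4.95,-4.4],[0,-5.05,-5.4],[0,-5.05,-5.6],[0,-5.05,-5.6],[0,-5.05,-5.6]],"roll":[0,0,0,0,0,0,0,0,0,0,0,0],"hand":[-1,-1,-1,-1,-1,-1,-1,-1,-1,-1,-1,-1]}' 8
python3 - <<'E'
from h import *
stat(); t,R=tool(); p=incase(t)[:2]; v=p-[.025,.103]; print("rad",np.hypot(*v),"ang",np.arctan2(-v[0],-v[1]))
E
```

```text
time_s: 2.75
tcp_pos: [0.4963, 0.0948, 0.1416]
orientation: [1.968, 1.567, 0.294]
ft_force: [5.3, -0.3, 0.3]
opening: 0.0136
t 2.75 tcp case mm [-28.9 106.1 141.6] jawyaw-case deg 0.07 tool x [ 0.003  0.001 -1.   ] F [ 5.3 -0.3  0.3] op 0.0136
rad 0.05402761832244077 ang 1.6275508763370685
```

```bash
python3 -m crank '{"linear":[[0,0,0],[0,0,0],[0,0,0],[0,0,0],[-3,0,0],[-6,0,0],[-6,-1.5,3],[-6,-3.1,7],[-6,-3.1,10.6],[-6,-3.1,10.6],[-6,-3.1,10.6],[-6,-3.1,10.6]],"roll":[0,0,0,0,0,0,0,0,0,0,0,0],"hand":[-0.2,-0.2,-0.2,-0.2,-0.2,-0.2,-0.2,-0.2,-0.2,-0.2,-0.2,-0.2]}' 15
python3 -c "
from h import *
stat()
cv2.imwrite('pics/s1.png',vision.camera('side')[100:300,130:380]);cv2.imwrite('pics/w1.png',vision.camera('wrist'))
a=cv2.resize(cv2.imread('pics/s1.png'),(400,320));b=cv2.resize(cv2.imread('pics/w1.png'),(400,320));cv2.imwrite('pics/m3.png',np.hstack([a,b]));print(shift(case(-.06,0,.1385)))"
```

```text
time_s: 3.75
tcp_pos: [0.4526, -0.0085, 0.2014]
orientation: [-2.536, 1.57, 2.071]
ft_force: [-0.1, -0.1, -0.9]
opening: 0.0377
t 3.75 tcp case mm [-61.6  -1.2 201.4] jawyaw-case deg -0.03 tool x [-0.     0.001 -1.   ] F [-0.1 -0.1 -0.9] op 0.0377
[ 6.28  0.15 -0.03]
```

View pics/m3.png

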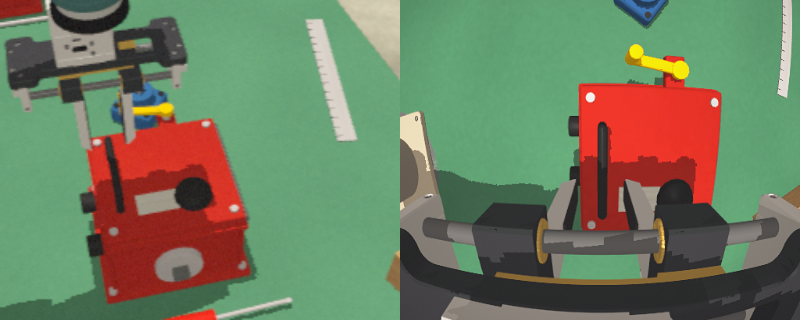

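The latch is swung clear, and the handle (602,170) lies between the fingers. Descending to grip.

```bash
python3 -m crank '{"linear":[[3,0.15,0],[5,0.15,0],[6.2,0.15,0],[6.2,0.15,0],[6.2,0.15,0],[6.2,0.15,0],[6.2,0.15,0],[6.2,0.15,0],[6.2,0.15,0],[6.2,0.15,0]],"roll":[0,0,0,0,0,0,0,0,0,0],"hand":[-0.2,-0.2,-0.2,-0.2,-1,-1,-1,-1,-1,-1]}' 15
python3 - <<'E'
from h import *
stat(); t,R=tool(); p=incase(t); print("handle x' err", p[0]+.06)
b=np.array([-.145,.0475])
for th in np.linspace(0,1.65,12):
    c,s=np.cos(th),np.sin(th); d=np.array([c*b[0]+s*b[1]-b[0],0,-s*b[0]+c*b[1]-b[1]])
    print(th.round(2), shift(t+RC@d))
E
```

```text
time_s: 4.68
tcp_pos: [0.4544, -0.0091, 0.1401]
orientation: [2.042, 1.57, 0.366]
ft_force: [-0.4, 1.0, 4.8]
opening: 0.0094
t 4.68 tcp case mm [-59.7  -1.6 140.1] jawyaw-case deg -0.01 tool x [ 0.001  0.    -1.   ] F [-0.4  1.   4.8] op 0.0094
handle x' err 0.00028016437061833405
0.0 [0. 0. 0.]
0.15 [-2.11  0.87 -0.  ]
0.3 [-4.07  2.05 -0.  ]
0.45 [-5.83  3.51 -0.  ]
0.6 [-7.35  5.22 -0.  ]
0.75 [-8.6   7.14 -0.01]
0.9 [-9.55  9.22 -0.01]
1.05 [-1.018e+01  1.141e+01 -1.000e-02]
1.2 [-1.047e+01  1.368e+01 -1.000e-02]
1.35 [-1.042e+01  1.597e+01 -1.000e-02]
1.5 [-1.003e+01  1.822e+01 -1.000e-02]
1.65 [-9.310e+00  2.039e+01 -1.000e-02]
```

```bash
python3 -m crank '{"linear":[[-1.07,0.4,0],[-2.11,0.87,0],[-3.1,1.43,0],[-4.07,2.05,0],[-4.98,2.75,0],[-5.83,3.51,0],[-6.62,4.34,0],[-7.35,5.22,0],[-8.0,6.16,0],[-8.6,7.14,0],[-9.1,8.16,0],[-9.55,9.22,0]],"roll":[0,0,0,0,0,0,0,0,0,0,0,0],"hand":[-1,-1,-1,-1,-1,-1,-1,-1,-1,-1,-1,-1]}'
python3 -c "
from h import *
stat()"
python3 -m crank '{"linear":[[-0.33,1.08,0],[-0.63,2.19,0],[-0.8,3.31,0],[-0.92,4.46,0],[-0.93,5.6,0],[-0.87,6.75,0],[-0.7,7.9,0],[-0.48,9.0,0],[-0.15,10.1,0],[0.2,11.0,0],[0.2,11.0,0],[0.2,11.0,0]],"roll":[0,0,0,0,0,0,0,0,0,0,0,0],"hand":[-1,-1,-1,-1,-1,-1,-1,-1,-1,-1,-1,-1]}'
python3 -c "
from h import *
stat()"
```

```text
time_s: 5.68
tcp_pos: [0.5422, -0.0185, 0.236]
orientation: [-1.615, 1.563, 2.993]
ft_force: [-6.8, 1.0, 9.4]
opening: 0.0093
t 5.68 tcp case mm [ 28.5  -1.8 236. ] jawyaw-case deg -0.01 tool x [-0.008  0.001 -1.   ] F [-6.8  1.   9.4] op 0.0093
time_s: 6.68
tcp_pos: [0.6558, -0.0307, 0.2326]
orientation: [1.364, 1.57, -0.312]
ft_force: [1.4, 0.3, -1.7]
opening: 0.0094
t 6.68 tcp case mm [142.8  -2.1 232.6] jawyaw-case deg -0.03 tool x [ 0.001 -0.    -1.   ] F [ 1.4  0.3 -1.7] op 0.0094
```

```bash
python3 -m crank '{"linear":[[0,0,0],[0,0,0],[0,0,0],[-2,0,0],[-4,0,0],[-7,0,0],[-10,0,0],[-10,-4,0],[-10,-8,2],[-10,-12,4],[-10,-16.2,6],[-10,-16.2,6]],"roll":[0,0,0,0,0,0,0,0,0,0,0,0],"hand":[-0.5,-0.5,-0.5,-0.5,-0.5,-0.5,-0.5,-0.5,-0.5,-0.5,-0.5,-0.5]}' 15
python3 -m crank '{"linear":[[0,0,0],[0,0,0]],"roll":[0,0],"hand":[-0.2,-0.2]}'
python3 -c "
from h import *
stat()
w=vision.camera('wrist');s=vision.camera('side');c=vision.camera('scene')
cv2.imwrite('pics/w4.png',w);cv2.imwrite('pics/s4.png',s);cv2.imwrite('pics/c4.png',c);np.save('w4.npy',np.array([vision.calibration('wrist')],dtype=object),allow_pickle=True)
w=cv2.resize(w,(400,300));r=cv2.resize
cv2.imwrite('pics/m4.png',np.vstack([np.hstack([w,r(s[100:300,130:397],(400,300))]),np.hstack([r(c,(400,300)),r(cv2.imread('pics/w4.png')[100:250,150:350],(400,300),interpolation=cv2.INTER_CUBIC)])]))"
```

```text
time_s: 7.68
tcp_pos: [0.4815, -0.0758, 0.3335]
orientation: [-1.203, 1.567, -2.883]
ft_force: [-0.6, 0.1, 0.8]
opening: 0.0233
time_s: 7.85
tcp_pos: [0.4883, -0.0731, 0.3339]
orientation: [1.832, 1.568, 0.156]
ft_force: [0.1, -0.7, -0.6]
opening: 0.0335
t 7.85 tcp case mm [-19.4 -61.7 333.9] jawyaw-case deg -0.05 tool x [ 0.002  0.    -1.   ] F [ 0.1 -0.7 -0.6] op 0.0335
```

View pics/m4.png

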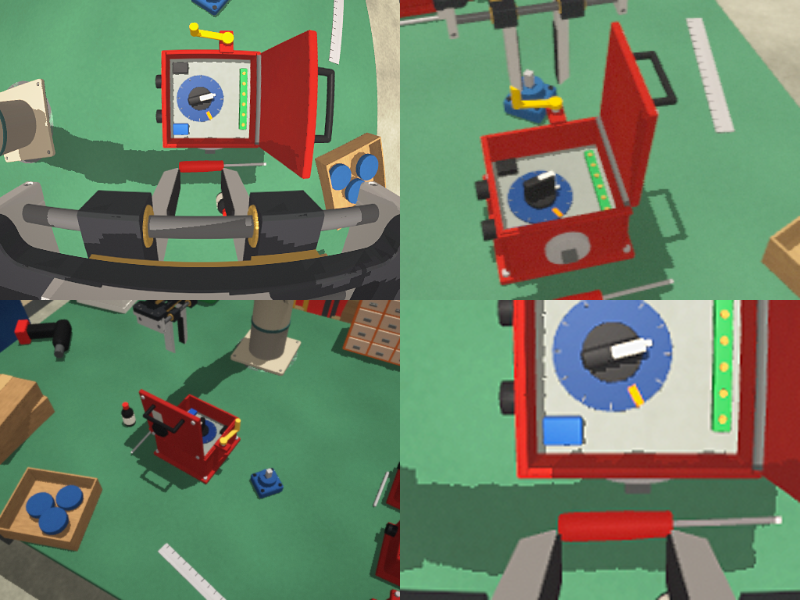

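The cover stands upright (about 1.64) and the latch is clear. The dial shows at wrist pixel (255,126), with the white stripe pointing right and slightly up, and the orange mark at about (269,149). Measuring these by mask.

```bash
python3 - <<'E'
from h import *
def cen(name,im,roi,lo,hi,z,hull=False):
    x0,y0,x1,y1=roi; h=cv2.cvtColor(im[y0:y1,x0:x1],cv2.COLOR_BGR2HSV); m=cv2.inRange(h,lo,hi)
    n,l,st,ce=cv2.connectedComponentsWithStats(m); k=1+st[1:,4].argmax(); ys,xs=np.where(l==k)
    pts=np.array([onz(name,(x+x0,y+y0),z) for x,y in zip(xs,ys)])
    pc=(pts-C)@RC
    if hull: # convex hull -> circle
        e=cv2.fitEllipse(cv2.convexHull((pc[:,:2]*1e4).astype(np.float32))); print(name,"circle c mm",np.array(e[0])/10,"axes",np.array(e[1])/10); return np.array(e[0])/1e4
    c=pc[:,:2].mean(0); v=np.linalg.eigh(np.cov(pc[:,:2].T))[1][:,1]
    print(name,len(xs),"c mm",(c*1e3).round(1),"axis deg",np.degrees(np.arctan2(v[1],v[0])).round(1), "ext", (np.ptp((pc[:,:2]-c)@v)*1e3).round(1)); return c
for name,f,roi in (("wrist","w4",(222,90,290,160)),("side","s4",(195,205,265,255))):
    im=cv2.imread(f"pics/{f}.png")
    d=cen(name,im,roi,(100,80,60),(125,255,255),.058,True)
    o=cen(name,im,roi,(10,150,120),(25,255,255),.058)
    w=cen(name,im,(roi[0]+15,roi[1]+10,roi[2]-14,roi[3]-15) if name=="wrist" else (215,205,250,235),(0,0,215),(180,60,255),.0975)
    for n,p in (("mark",o-d),("stripe",w-d)): print(n,np.degrees(np.arctan2(p[1],p[0])).round(1),np.hypot(*p).round(4))
    p=o-np.array([-.02,0]);print("mark from nominal",np.degrees(np.arctan2(p[1],p[0])).round(1),np.hypot(*p).round(4))
E
```

```text
wrist circle c mm [-18.97458649  -0.0376297 ] axes [90.00027466 90.57126465]
wrist 6 c mm [ -2.8 -27.7] axis deg 166.2 ext 6.3
wrist 118 c mm [-6.2  3.6] axis deg -164.8 ext 28.0
mark -59.6 0.0321
stripe 15.9 0.0133
mark from nominal -58.1 0.0326
side circle c mm [-19.72203827  -0.26516962] axes [90.09877319 90.88664551]
side 20 c mm [ -1.3 -33.1] axis deg 119.0 ext 16.0
side 36 c mm [-8.2  3.7] axis deg -168.3 ext 22.7
mark -60.7 0.0376
stripe 19.0 0.0122
mark from nominal -60.5 0.038
```

```bash
python3 - <<'E'
from h import *
for name,f,roi in (("wrist","w4",(222,90,290,160)),("side","s4",(195,205,265,255))):
    im=cv2.imread(f"pics/{f}.png"); x0,y0,x1,y1=roi; h=cv2.cvtColor(im[y0:y1,x0:x1],cv2.COLOR_BGR2HSV)
    for nm,lo,hi,z in (("mark",(8,90,110),(35,255,255),.058),("stripe",(0,0,205),(180,70,255),.0975)):
        m=cv2.inRange(h,lo,hi)
        if nm=="stripe": m[:, :20]=0; m[:, 52:]=0; m[40:]=0
        l=cv2.connectedComponentsWithStats(m); k=1+l[2][1:,4].argmax(); ys,xs=np.where(l[1]==k)
        pc=(np.array([onz(name,(x+x0,y+y0),z) for x,y in zip(xs,ys)])-C)@RC; pc=pc[:,:2]-[-.0195,0]
        r=np.hypot(*pc.T); c=pc.mean(0); v=np.linalg.eigh(np.cov(pc.T))[1][:,1]
        print(name,nm,len(xs),"bearing",np.degrees(np.arctan2(c[1],c[0])).round(1),"r",r.min().round(4),r.max().round(4),"axis",np.degrees(np.arctan2(v[1],v[0])).round(1))
E
```

```text
wrist mark 45 bearing -60.7 r 0.0305 0.047 axis 113.8Traceback (most recent call last):
  File "<stdin>", line 8, in <module>
  File "h.py", line 9, in onz
    o,d=ray(name,uv); return o+d*(z-o[2])/d[2]
        ~~~^^^^^^^^^
  File "h.py", line 4, in ray
    c=c or vision.calibration(name); f=192/np.tan(np.radians(c["vertical_fov"])/2)
           ~~~~~~~~~~~~~~~~~~^^^^^^
ValueError: time passes only in moves, steps and waits
```

Both views put the mark at a bearing of -60.7° in the case frame, and the stripe is at about +15.5°. So I turn the jaws to 105.4°, grip, then turn 76° clockwise.

```bash
python3 -m crank '{"linear":[[0,0,-2],[2,0,-4],[4,0,-6.17],[6,0,-6.17],[8,0,-6.17],[10,0,-6.17],[12,0,-6.17],[14,0,-6.17],[16,0,-6.17],[16,0,-6.17],[16,0,-6.17],[16,0,-6.17]],"roll":[-0.12,-0.24,-0.36,-0.48,-0.6,-0.72,-0.84,-0.96,-1.08,-1.2,-1.32,-1.44],"hand":[-0.15,-0.15,-0.15,-0.15,-0.15,-0.15,-0.15,-0.15,-0.15,-0.15,-0.15,-0.15]}' 15
python3 -m crank '{"linear":[[0,0,0],[0,0,0],[0,0,0],[0,0,0],[0,0,0],[0,0,0]],"roll":[-0.12,-0.24,-0.36,-0.4,-0.4,-0.4],"hand":[-0.15,-0.15,-0.15,-0.15,-0.15,-0.15]}' 15
python3 -c "
from h import *
stat(); print(bot.sense()['joint_positions'].round(2), shift(case(-.0195,0,.074)))
w=vision.camera('wrist');s=vision.camera('side')
cv2.imwrite('pics/m5.png',np.hstack([cv2.resize(w,(400,300)),cv2.resize(s[140:290,150:350],(400,300))]))"
```

```text
time_s: 9.0
tcp_pos: [0.4952, -0.0109, 0.1718]
orientation: [2.72, 1.569, 2.491]
ft_force: [0.0, -0.0, 0.3]
opening: 0.04
time_s: 9.5
tcp_pos: [0.4951, -0.0113, 0.1725]
orientation: [1.75, 1.57, 1.913]
ft_force: [0.1, -0.6, 0.1]
opening: 0.0395
t 9.5 tcp case mm [-19.1   0.4 172.5] jawyaw-case deg 105.34 tool x [-0.     0.001 -1.   ] F [ 0.1 -0.6  0.1] op 0.0395
[ 0.23  0.48 -0.37  1.97  0.24  0.74  1.45] [ 9.85 -0.04 -0.05]
```

View pics/m5.png

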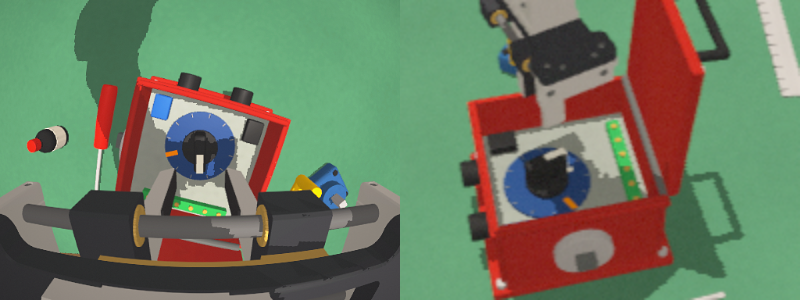

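The bar (200,150) is aligned and straddled by the fingers. Descending and closing.

```bash
python3 -m crank '{"linear":[[3,0,0],[6,0,0],[8.5,0,0],[9.8,0,0],[9.8,0,0],[9.8,0,0],[9.8,0,0],[9.8,0,0],[9.8,0,0],[9.8,0,0],[9.8,0,0]],"roll":[0,0,0,0,0,0,0,0,0,0,0],"hand":[-0.15,-0.15,-0.15,-0.15,-0.15,-1,-1,-1,-1,-1,-1]}' 20
python3 -c "
from h import *
stat(); print(bot.sense()['ft_torque'].round(2))"
```

```text
time_s: 10.52
tcp_pos: [0.4952, -0.0121, 0.076]
orientation: [-0.301, 1.569, -0.137]
ft_force: [0.5, -0.6, 7.2]
opening: 0.0137
t 10.52 tcp case mm [-18.8  -0.3  76. ] jawyaw-case deg 105.38 tool x [ 0.002 -0.    -1.   ] F [ 0.5 -0.6  7.2] op 0.0137
[-0.04  0.   -0.02]
```

```bash
python3 -m crank '{"linear":[[0,0,0],[0,0,0],[0,0,0],[0,0,0],[0,0,0],[0,0,0],[0,0,0],[0,0,0],[0,0,0],[0,0,0],[0,0,0],[0,0,0]],"roll":[0.11,0.22,0.33,0.44,0.55,0.66,0.77,0.88,0.99,1.1,1.21,1.328],"hand":[-1,-1,-1,-1,-1,-1,-1,-1,-1,-1,-1,-1]}' 
python3 -m crank '{"linear":[[0,0,0],[0,0,0],[0,0,0],[0,0,0],[0,0,0],[0,0,0],[0,0,0]],"roll":[0,0,0,0,0,0,0],"hand":[-1,-1,-0.15,-0.15,-0.15,-0.15,-0.15]}' 
python3 -c "
from h import *
stat()"
python3 -m crank '{"linear":[[-3,0,0],[-6,0,0],[-9,0,0],[-12,0,0],[-15,0,0],[-18,0,0],[-21,0,0],[-24,0,0],[-25,0,0],[-25,0,0],[-25,0,0],[-25,0,0]],"roll":[0,0,0,0,0,0,0,0.12,0.24,0.36,0.48,0.512],"hand":[-0.15,-0.15,-0.15,-0.15,-0.15,-0.15,-0.15,-0.15,-0.15,-0.15,-0.15,-0.15]}' 
python3 -c "
from h import *
stat(); print(shift(case(-.0195,-.0617,.32)))"
```

```text
time_s: 11.52
tcp_pos: [0.4947, -0.0131, 0.076]
orientation: [0.531, 1.569, -0.639]
ft_force: [-1.7, -3.1, 7.6]
opening: 0.0136
time_s: 12.1
tcp_pos: [0.4943, -0.0116, 0.0749]
orientation: [3.115, 1.57, 1.951]
ft_force: [-0.1, 0.3, 0.7]
opening: 0.0397
t 12.1 tcp case mm [-19.8   0.   74.9] jawyaw-case deg 29.33 tool x [-0.  0. -1.] F [-0.1  0.3  0.7] op 0.0397
time_s: 13.1
tcp_pos: [0.4943, -0.0117, 0.3252]
orientation: [2.139, 1.57, 0.458]
ft_force: [-0.3, 0.3, -0.1]
opening: 0.0401
t 13.1 tcp case mm [-1.980e+01 -1.000e-01  3.252e+02] jawyaw-case deg -0.31 tool x [ 0.  0. -1.] F [-0.3  0.3 -0.1] op 0.0401
[0.52 0.07 6.16]
```

```bash
python3 -m crank '{"linear":[[0,0,2],[3,0,4],[6,0,6.2],[9,0,7],[11,0,7],[11,0,7],[11,0,7],[11,0,7]],"roll":[0,0,0,0,0,0,0,0],"hand":[-0.15,-0.15,-0.15,-0.15,-0.15,-0.15,-0.15,-0.15]}'
cat > m.py <<'E'
from h import *
stat()
cw=vision.calibration('wrist'); w=vision.camera('wrist'); cs=vision.calibration('side'); s=vision.camera('side')
cv2.imwrite('pics/w6.png',w);cv2.imwrite('pics/s6.png',s)
def proj(c,name,p):
    q=np.array(c["R"])@p+c["t"]; f=192/np.tan(np.radians(c["vertical_fov"])/2)
    if name=="wrist":
        r=np.hypot(*q[:2]); return np.array([c["cx"],c["cy"]])+f*np.arctan2(r,q[2])*q[:2]/r
    return np.array([c["cx"],c["cy"]])+f*q[:2]/q[2]
out=[]
for name,c,im in (("wrist",cw,w),("side",cs,s)):
    u,v=proj(c,name,case(-.0195,0,.075)).astype(int); k=55 if name=="wrist" else 38
    x0,y0=u-k,v-k; cr=im[y0:v+k,x0:u+k]; h=cv2.cvtColor(cr,cv2.COLOR_BGR2HSV); out.append(cv2.resize(cr,(400,400),interpolation=cv2.INTER_CUBIC))
    def pts(m,z):
        ys,xs=np.where(m)
        o=[ray(name,(x+x0,y+y0),c) for x,y in zip(xs,ys)]
        return (np.array([a+d*(z-a[2])/d[2] for a,d in o])-C)@RC
    b=pts(cv2.inRange(h,(100,80,60),(125,255,255))>0,.058)[:,:2]; b=b[np.hypot(*(b-[-.0195,0]).T)<.05]
    e=cv2.fitEllipse(cv2.convexHull((b*1e4).astype(np.float32))); d=np.array(e[0])/1e4; print(name,"dial",(d*1e3).round(1),np.array(e[1])/10)
    for nm,lo,hi,z,rm in (("mark",(8,90,110),(35,255,255),.058,.05),("stripe",(0,0,190),(180,70,255),.0975,.03)):
        p=pts(cv2.inRange(h,lo,hi)>0,z)[:,:2]-d; p=p[np.hypot(*p.T)<rm]; m=p.mean(0); V=np.linalg.eigh(np.cov(p.T))[1][:,1]; V*=np.sign(V@m)
        print(name,nm,len(p),"bearing",np.degrees(np.arctan2(m[1],m[0])).round(1),"axis",np.degrees(np.arctan2(V[1],V[0])).round(1),"r",np.hypot(*p.T).min().round(4),np.hypot(*p.T).max().round(4))
cv2.imwrite('pics/m6.png',np.hstack(out))
E
python3 m.py
```

```text
time_s: 13.77
tcp_pos: [0.488, -0.0811, 0.216]
orientation: [1.717, 1.569, 0.042]
ft_force: [0.6, -0.2, 0.1]
opening: 0.0403
t 13.77 tcp case mm [-18.8 -69.8 216. ] jawyaw-case deg 0.03 tool x [ 0.002  0.    -1.   ] F [ 0.6 -0.2  0.1] op 0.0403
wrist dial [-19.4  -0.5] [90.48765259 91.33544922]
wrist mark 75 bearing -61.3 axis -65.2 r 0.0302 0.0466
wrist stripe 219 bearing -60.8 axis -61.1 r 0.0004 0.0272
side dial [-19.7  -0.2] [89.98670044 91.03458862]
side mark 22 bearing -60.7 axis -64.4 r 0.0291 0.046
side stripe 70 bearing 18.4 axis 85.7 r 0.0005 0.0298
```

View pics/m6.png

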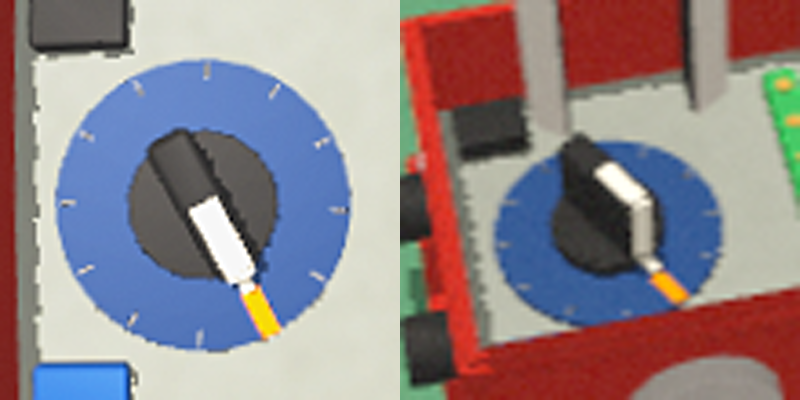

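The view confirms it: the white stripe runs straight into the orange mark (pointer tip bearing about 62.0° against mark 62.6° in the picture; masks give -60.9 against -61.3). Now regripping the handle to close the cover.

```bash
python3 -m crank '{"linear":[[-4,0,0],[-8,0,0],[-12,0,0],[-12,4,-2],[-12,8,-4],[-12,12,-6.8],[-12,16.16,-6.8],[-12,16.16,-6.8],[-12,16.16,-6.8],[-9,16.16,-6.8],[-6,16.16,-6.8],[-6,16.16,-6.8]],"roll":[0,0,0,0,0,0,0,0,0,0,0,0],"hand":[-0.5,-0.5,-0.5,-0.5,-0.5,-0.5,-0.5,-0.5,-0.5,-0.5,-0.5,-0.5]}' 15
python3 -c "
from h import *
stat()
w=vision.camera('wrist');s=vision.camera('side')
cv2.imwrite('pics/m7.png',np.hstack([cv2.resize(w,(400,300)),cv2.resize(s[60:260,180:447],(400,300))]))"
```

```text
time_s: 14.87
tcp_pos: [0.6505, -0.0304, 0.2708]
orientation: [-1.516, 1.561, 3.091]
ft_force: [-0.8, -0.2, -1.8]
opening: 0.0236
t 14.87 tcp case mm [137.5  -2.3 270.8] jawyaw-case deg -0.02 tool x [-0.009  0.    -1.   ] F [-0.8 -0.2 -1.8] op 0.0236
```

View pics/m7.png

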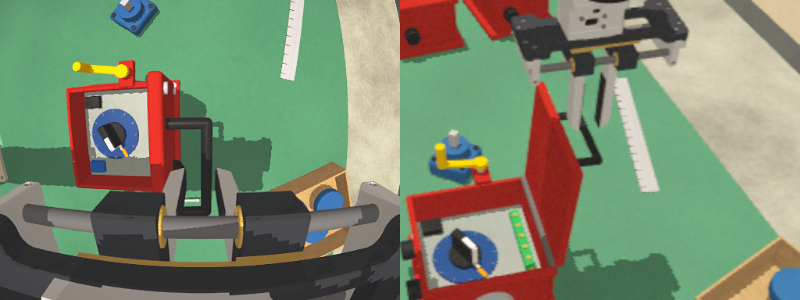

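The handle bar (205,160) lies between the fingers in the wrist view. Descending, gripping and computing the closing arc.

```bash
python3 -m crank '{"linear":[[0,0,0],[2,0,0],[4.0,0,0],[4.0,0,0],[4.0,0,0],[4.0,0,0],[4,0,0],[4,0,0],[4,0,0]],"roll":[0,0,0,0,0,0,0,0,0],"hand":[-0.5,-0.5,-0.5,-0.5,-1,-1,-1,-1,-1]}' 15
python3 - <<'E'
from h import *
stat(); t,R=tool(); p=incase(t)
b=np.array([-.145,.0475])
g=lambda th: np.array([np.cos(th)*b[0]+np.sin(th)*b[1],0,-np.sin(th)*b[0]+np.cos(th)*b[1]])
from scipy.optimize import minimize_scalar
th0=minimize_scalar(lambda q:(.085+g(q)[0]-p[0])**2,bounds=(1.2,1.9),method="bounded").x; print(th0, "grip z offset", p[2]-(.11+g(th0)[2]))
o=t-RC@g(th0)
for q in np.linspace(th0,0,25): print(q.round(2), shift(o+RC@g(q)).tolist())
E
```

```text
time_s: 15.72
tcp_pos: [0.6565, -0.031, 0.2371]
orientation: [1.633, 1.566, -0.043]
ft_force: [1.3, -1.0, 5.8]
opening: 0.0092
t 15.72 tcp case mm [143.5  -2.3 237.1] jawyaw-case deg -0.02 tool x [ 0.004 -0.    -1.   ] F [ 1.3 -1.   5.8] op 0.0092
1.6476971059680372 grip z offset -0.013858455270227416
1.65 [0.0, 0.0, 0.0]
1.58 [-0.37, -0.98, 0.0]
1.51 [-0.68, -1.98, 0.0]
1.44 [-0.91, -3.0, 0.0]
1.37 [-1.08, -4.04, 0.0]
1.3 [-1.17, -5.08, 0.0]
1.24 [-1.19, -6.13, 0.0]
1.17 [-1.14, -7.17, 0.0]
1.1 [-1.02, -8.21, 0.0]
1.03 [-0.82, -9.24, 0.0]
0.96 [-0.56, -10.26, 0.0]
0.89 [-0.23, -11.25, 0.0]
0.82 [0.17, -12.22, 0.0]
0.76 [0.64, -13.16, 0.0]
0.69 [1.16, -14.06, 0.01]
0.62 [1.75, -14.93, 0.01]
0.55 [2.4, -15.75, 0.01]
0.48 [3.1, -16.53, 0.01]
0.41 [3.86, -17.25, 0.01]
0.34 [4.66, -17.93, 0.01]
0.27 [5.51, -18.54, 0.01]
0.21 [6.39, -19.1, 0.01]
0.14 [7.32, -19.6, 0.01]
0.07 [8.27, -20.03, 0.01]
0.0 [9.25, -20.39, 0.01]
```

```bash
python3 -m crank '{"linear":[[-0.37,-0.98,0],[-0.68,-1.98,0],[-0.91,-3.0,0],[-1.08,-4.04,0],[-1.17,-5.08,0],[-1.19,-6.13,0],[-1.14,-7.17,0],[-1.02,-8.21,0],[-0.82,-9.24,0],[-0.56,-10.26,0],[-0.23,-11.25,0],[0.17,-12.22,0]],"roll":[0,0,0,0,0,0,0,0,0,0,0,0],"hand":[-1,-1,-1,-1,-1,-1,-1,-1,-1,-1,-1,-1]}'
python3 -m crank '{"linear":[[0.47,-0.94,0],[0.99,-1.84,0],[1.58,-2.71,0],[2.23,-3.53,0],[2.93,-4.31,0],[3.69,-5.03,0],[4.49,-5.71,0],[5.34,-6.32,0],[6.22,-6.88,0],[7.15,-7.38,0],[8.1,-7.81,0],[9.1,-8.17,0]],"roll":[0,0,0,0,0,0,0,0,0,0,0,0],"hand":[-1,-1,-1,-1,-1,-1,-1,-1,-1,-1,-1,-1]}'
python3 -m crank '{"linear":[[0.1,0,0],[0.1,0,0],[0.1,0,0],[0.1,0,0]],"roll":[0,0,0,0],"hand":[-1,-1,-1,-1]}'
python3 -c "
from h import *
stat()"
```

```text
time_s: 16.72
tcp_pos: [0.5341, -0.0176, 0.234]
orientation: [1.821, 1.568, 0.145]
ft_force: [1.7, 1.4, 0.7]
opening: 0.0091
time_s: 17.72
tcp_pos: [0.4544, -0.0091, 0.143]
orientation: [1.734, 1.565, 0.059]
ft_force: [3.7, -0.4, 24.6]
opening: 0.0094
time_s: 18.05
tcp_pos: [0.4545, -0.0092, 0.1418]
orientation: [1.679, 1.566, 0.003]
ft_force: [5.3, 0.3, -3.4]
opening: 0.0093
t 18.05 tcp case mm [-59.7  -1.8 141.8] jawyaw-case deg -0.01 tool x [ 0.004  0.    -1.   ] F [ 5.3  0.3 -3.4] op 0.0093
```

```bash
python3 -m crank '{"linear":[[0,0,0],[0,0,0],[0,0,0],[0,0,0],[-3,0,0],[-6,0,0],[-6,1.5,-4],[-6,3.1,-8],[-6,3.1,-10.8],[-6,3.1,-10.8],[-6,3.1,-10.8],[-6,3.1,-10.8]],"roll":[0,0,0,0,0,0,0,0,0,0,0,0],"hand":[-0.15,-0.15,-0.15,-0.15,-0.15,-0.15,-0.15,-0.15,-0.15,-0.15,-0.15,-0.15]}' 8
python3 -c "
from h import *
stat()
w=vision.camera('wrist');s=vision.camera('side')
cv2.imwrite('pics/m8.png',np.hstack([cv2.resize(w,(400,300)),cv2.resize(s[100:300,130:397],(400,300))]))"
```

```text
time_s: 19.05
tcp_pos: [0.4933, 0.0937, 0.2009]
orientation: [-0.856, 1.569, -2.532]
ft_force: [-0.2, -0.6, 0.1]
opening: 0.0396
t 19.05 tcp case mm [-31.8 104.7 200.9] jawyaw-case deg -0.04 tool x [-0.002 -0.001 -1.   ] F [-0.2 -0.6  0.1] op 0.0396
```

View pics/m8.png

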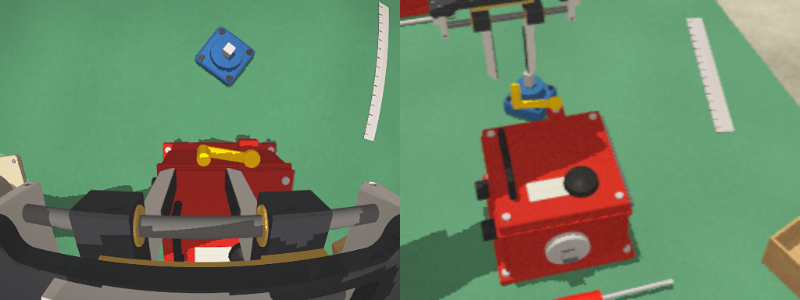

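The cover is closed and flush. The post (204,156) is centred between the fingers. Descending and gripping.

```bash
python3 -m crank '{"linear":[[0,0.2,-0.1],[3,0.2,-0.1],[5.8,0.2,-0.1],[5.8,0.2,-0.1],[5.8,0.2,-0.1],[5.8,0.2,-0.1],[5.8,0.2,-0.1],[5.8,0.2,-0.1],[5.8,0.2,-0.1],[5.8,0.2,-0.1]],"roll":[0,0,0,0,0,0,0,0,0,0],"hand":[-0.15,-0.15,-0.15,-0.15,-1,-1,-1,-1,-1,-1]}' 8
python3 - <<'E'
from h import *
stat(); t,R=tool(); p=incase(t)[:2]; v=p-[.025,.103]; print("rad",np.hypot(*v),"ang",np.arctan2(-v[0],-v[1]))
for a in np.linspace(1.6,.05,11): print(a.round(2), shift(case(.025-.055*np.sin(a),.103-.055*np.cos(a),t[2])))
E
```

```text
time_s: 19.98
tcp_pos: [0.4964, 0.0957, 0.1443]
orientation: [2.353, 1.57, 0.677]
ft_force: [-2.5, -0.5, 6.9]
opening: 0.0139
t 19.98 tcp case mm [-28.9 107.  144.3] jawyaw-case deg -0.01 tool x [ 0.001  0.001 -1.   ] F [-2.5 -0.5  6.9] op 0.0139
rad 0.05408614397473278 ang 1.644102594222687
1.6 [-0.   -0.1   0.24]
1.44 [-0.   -0.06  1.09]
1.29 [-0.    0.11  1.92]
1.14 [-0.    0.41  2.72]
0.98 [-0.    0.83  3.46]
0.82 [-0.    1.36  4.13]
0.67 [-0.    1.98  4.71]
0.52 [-0.    2.69  5.18]
0.36 [-0.    3.46  5.54]
0.21 [-0.    4.28  5.78]
0.05 [-0.    5.12  5.89]
```

```bash
python3 -m crank '{"linear":[[0,0,0.3],[0,-0.03,1.1],[0,0.13,1.9],[0,0.42,2.7],[0,0.84,3.45],[0,1.37,4.1],[0,2.0,4.7],[0,2.7,5.17],[0,3.45,5.53],[0,4.3,5.77],[0,5.0,5.87],[0,5.0,5.87]],"roll":[0,0,0,0,0,0,0,0,0,0,0,0],"hand":[-1,-1,-1,-1,-1,-1,-1,-1,-1,-1,-1,-1]}' 8
python3 -c "
from h import *
stat()
p=incase(tool()[0])[:2]; v=p-[.025,.103]; print(np.hypot(*v),np.arctan2(-v[0],-v[1]))"
python3 -m crank '{"linear":[[0,0,0],[0,0,0],[0,0,0],[0,0,0],[-3,0,0],[-6,0,0],[-9,0,0],[-9,-3,6],[-9,-3,8],[-9,-3,8],[-9,-3,8],[-9,-3,8]],"roll":[0,0,0,0,0,0,0,0,0,0,0,0],"hand":[-0.15,-0.15,-0.15,-0.15,-0.15,-0.15,-0.15,-0.15,-0.15,-0.15,-0.15,-0.15]}' 8
python3 -c "
from h import *
stat()
w=vision.camera('wrist');s=vision.camera('side')
cv2.imwrite('pics/m9.png',np.hstack([cv2.resize(w,(400,300)),cv2.resize(s[100:300,130:397],(400,300))]))"
```

```text
time_s: 20.98
tcp_pos: [0.5359, 0.019, 0.143]
orientation: [-0.414, 1.554, -2.097]
ft_force: [-8.1, -22.8, 5.7]
opening: 0.0078
t 20.98 tcp case mm [ 18.4  34.8 143. ] jawyaw-case deg -0.42 tool x [-0.008 -0.014 -1.   ] F [ -8.1 -22.8   5.7] op 0.0078
0.06853543184247132 0.09631371161838079
time_s: 21.98
tcp_pos: [0.5023, -0.0434, 0.2336]
orientation: [2.36, 1.569, 0.685]
ft_force: [-1.1, 0.3, 0.6]
opening: 0.0401
t 21.98 tcp case mm [ -8.5 -30.8 233.6] jawyaw-case deg 0.02 tool x [ 0.001  0.001 -1.   ] F [-1.1  0.3  0.6] op 0.0401
```

View pics/m9.png

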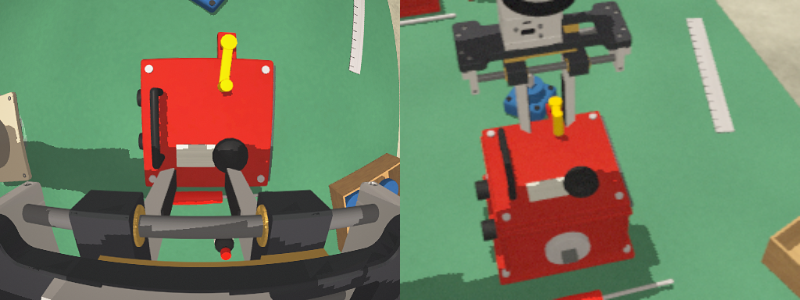

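The fingers slid off the post at the end of the swing (opening 7.8 mm), but the latch looks straight across the cover again. Measuring it before handing in.

```bash
python3 - <<'E'
from h import *
cv=lambda u,v:((u+.5)*1.28-.5,(v+.5)*1.28-.5)
post=incase(onz("wrist",cv(226,86),.168)); piv=incase(onz("wrist",cv(229,42),.135)); print("post",post.round(4),"pivot",piv.round(4))
for q in (piv[:2],np.array([.025,.103])):
    v=post[:2]-q; print("latch",np.arctan2(-v[0],-v[1]).round(3),"r",np.hypot(*v).round(4))
for uv in ((149,69),(266,70),(151,178),(261,180)): print("screw",(incase(onz("wrist",cv(*uv),.122))*1e3).round(1))
stat()
E
```

```text
post [0.0188 0.0473 0.168 ] pivot [0.0259 0.1027 0.135 ]
latch 0.127 r 0.0558
latch 0.111 r 0.056
screw [-72.6  71.5 122. ]
screw [ 75.1  71.8 122. ]
screw [-74.5 -72.3 122. ]
screw [ 75.6 -74.9 122. ]
t 22.08 tcp case mm [ -8.5 -29.9 233.2] jawyaw-case deg 0.14 tool x [ 0.001  0.001 -1.   ] F [1.  0.7 0.6] op 0.04
```

```bash
python3 -c "
from plant import bot
print(bot.job_done())"
```

```text
the job is handed in; nothing more can be done
None
```

I completed every step and handed the job in at about 22 s of the 72 s allowed. No verdict was reported. I swung the latch to about 1.6 rad, lifted the cover to about 1.65 rad and turned the knob 76° clockwise. Then I closed the cover and swung the latch back.

**Last checks**
- **Pointer:** before I closed the cover, the wrist camera put it at -60.9° and the orange mark at -61.3°, well inside the 5° limit. It can't be seen now that the cover is shut. The side camera agreed on the mark, but its reading of the white stripe was unusable (other bright areas got into the mask).
- **Cover:** it lies flush. Its four screws map to the expected square, within about 3 mm, at the closed height.
- **Latch:** it measures about 0.11–0.13 rad, against about 0.10 rad at the start, with a limit of 0.3.
- **Robot:** the gripper is about 65 mm above the latch post, with no contact force.
- **Bystanders:** the gearbox, bottle and screwdriver look undisturbed in the pictures, but I did not measure their positions.

**What went wrong:** at the end of the return swing the fingers overshot the post by about 13 mm and slid off it, with about 23 N sideways. The latch still ended where it should.

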